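Wind off the handwheel cap of the square sample cell

ROBOT

A 6-joint arm with a two-finger parallel gripper is mounted at the origin on the work surface. World frame = base frame: x ahead of the robot, y to its left, z up, the work surface at z = 0. Lengths are in mm, angles in rad, forces in N, time in s.
With the tool pointing down it reaches from about 350 to 775 mm from the base axis. Payload 7.3 kg.
Tool frame: the origin (TCP) lies on the front face of the gripper's body, between the roots of the fingers; the fingertips stand 66 mm ahead of it and the grasp point (between the pads) lies 47 mm ahead of it (bot.tip_extent is the distance from the TCP to the fingertips, in mm); z points along the fingers, y is the line along which they close (so a half turn about z gives the same grasp; the last joint's range is limited). The gripper opens to 92 mm and grips with 3 to 60 N. Pads are 19 mm wide; open, the fingers measure 130 mm over their backs; the gripper's body (75 mm by 190 mm) begins 47 mm behind the grasp point.
Start: joints at [0.96, 0.342, 1.524, -0, 1.275, -0.146], TCP at [235.314, 469.325, 292.241] pointing down, gripper open.
Joint ranges: [-2.53, 2.53], [-0.77, 2.02], [0.04, 2.7], [-1, 4.14], [0.28, 2.66], [-3.11, 3.11]. Speed limits (rad/s): [2.57, 2.57, 3.14, 3.14, 3.14, 3.14].

INTERFACE

Orientations are given as [roll, pitch, yaw] about the fixed x, y, z axes, in that order (R = Rz(yaw) Ry(pitch) Rx(roll)).
In Python, from plant import readout, viewer, order, bot gives the robot as it stands.
- The arm moves only by the shell command python3 -m creep 'ROWS'. ROWS is text: rows parted by semicolons, each of 7 numbers parted by spaces: the shift along the world's x, y, z in m, then the turn, a rotation vector about the world's x, y, z in rad, then the opening in per cent of the stroke, from 0 (shut) to 100 (fully open). A call has 1 to 8 rows; each row shifts and turns the commanded pose from where the row before left it; what a row does not reach is not made up. A row lasts 1/12 s, in which the tool goes at most 41.7 mm and 7.16 degrees, less where a joint would pass 70% of its speed; a pose out of reach is approached as far as the arm can. A call is refused whole if a number of a shift passes 0.0417 or a number of a turn 0.125, either way. A call with a gripper value outside its range is refused whole. The fingers move at their own pace and stop on an object; the grip force is fixed at half the most. Time passes only in rows, so rows that do not move let the fingers close. It gives the time, the measured TCP pose, the force, the opening and the grip force at its end, in the units of the state.
- readout.get_obs(): the state, without advancing time (a new reading comes with each control period).
- viewer.capture(name): name is "side" or "top"; returns the picture (420x560x3 uint8, red, green, blue); there is no depth.
- viewer.camera_info(name): a dict with "fx", "fy", "cx", "cy" (pixels), "origin" and "rotation" of the camera in the world. Camera axes: x right, y up, looking along -z (the intrinsics and any distortion apply to the point x, -y, -z); pixel columns grow to the right and rows downward; lengths in mm; the calibration is good to about 2 mm. A picture is of the moment at which its call begins. camera_info takes no time and is no camera call.
- order.close_job(): hands the job in; it is judged then, once.
The state is a dict: "time": time; "joint_positions": joint angles; "dq": joint speeds; "tau": joint torques, N m; "tool_pos": TCP position; "tcp_rot": TCP orientation; "contact_force": force on the tool from outside, world axes, zero at the start; "moment": the same for the moment, N m; "grip_width": finger opening in mm; "finger_force": force on a finger pad.
Only numpy, scipy, OpenCV 4.12 (cv2) and the standard library are available. Lean on these libraries where they do the work, as an engineer would, in place of code of your own. Each camera call takes 0.05 s, during which the arm holds its last target. There are 200 camera calls.

TASK

Open the square-bodied sample cell: wind its handwheel cap anticlockwise (seen from above) by the upright handle until the thread lets go after about two turns, then lift the cap clear and set it down, right way up, inside the shallow black tray. Leave the round-bodied cell closed.

Things in the scene. Friction and masses are not known exactly. Their poses are not given: they have to be found in the camera images.
- cap: Aluminium screw cap, about 225 g: disc 108 mm across on a hollow skirt (52 mm across, 31 mm high). Origin: on its axis, skirt's lower edge; z up; disc's top z = 40 mm. Upright black handle, 20 mm across, z = 40 to 80 mm, 38 mm from the axis along the cap's +x; it spins stiffly (0.03 N m) on its pin and slides 10 mm in or out in a radial slot (spring 100 N/m), so winding circles need not be exact.
- square_cell: Fixed steel cell, square body 110 x 110 x 45 mm. Origin: centre of its underside; z up. Its neck stands mid-top, z = 45 to 74 mm, inside the cap (cap's origin at z = 45 mm at first). Right-hand thread, 8 mm a turn: wound anticlockwise from above with a few newtons, the cap rises and comes free after 2 turns (surely by 2.25; more does no harm), and is clear with its origin above z = 80 mm.
- round_handle (a point): Handle of a like cap on the other, round-bodied steel cell (116 mm across, 45 mm high), which stays closed. The point is on the handle's axis, 25 mm above the disc, 38 mm from that cell's axis along the point's own +x; the handle is 20 mm across and ends 125 mm above the table, so carry things over it higher.
- tray: Fixed shallow black plastic tray, 170 x 170 mm outside, walls 3 mm thick and 16 mm high, floor 3 mm thick. Origin: centre of its underside on the table; x and y along its sides. The cap stands inside it on its skirt, handle up; its disc may overhang the walls.
Not all that is in view belongs to the job. What is shaped like the cap but red is not meant.

How it is judged (in metres and radians):
On the way, in this order (a step that is already met when the one before it is completed fails the run):
1. the cap is wound up its neck by a turn and a half (z of cap in the frame of square_cell above 0.056 m and horizontal distance between cap and square_cell below 0.015 m and angle between cap's own z axis and vertical below 0.2 rad), for 0.1 s.
2. the cap is lifted clear of the neck (z of cap in the frame of square_cell above 0.08 m), for 0.1 s.
3. the held cap is lowered to within 25 mm of the tray's floor (z of cap in the frame of tray below 0.028 m and x of cap in the frame of tray between -0.075 and 0.075 m and y of cap in the frame of tray between -0.075 and 0.075 m and contact force between the fingers and cap above 0.5 N), for 0.1 s.
At the end, for the whole second after the job is handed in: The cap stands at rest and released on the tray's floor: upright within 7 degrees, its whole skirt inside the walls (axis within 58 mm of the tray's centre along each side), its lower edge less than 8 mm above the tray's underside (x of cap in the frame of tray between -0.058 and 0.058 m and y of cap in the frame of tray between -0.058 and 0.058 m and z of cap in the frame of tray below 0.008 m and angle between cap's own z axis and vertical below 0.12 rad and linear speed of cap below 0.02 m/s); the robot touches nothing.
It fails at once if the handle of the round-bodied cell's cap is turned by more than 20 mm (distance of round_handle from where it was at the start of the episode above 0.02 m).
It also fails if it takes over 64 s, if anything falls off the work surface, if the arm or the gripper's body presses on something with over 40 N, if the wrist force passes 120 N, or if a joint passes its speed limit or range.

## Working session

There is one attempt and no reset: what is moved stays moved. The work goes in short steps, Python scripts to look and compute and a shell command to move; the robot and the scene stay as the last step left them, time stands still between calls to the robot, and variables do not carry over. Pictures are saved under pics/ and viewed, at most 10 in all, crops included, and the job is handed in when it is done.

```bash
mkdir -p pics; ls
python3 - <<'E'
from plant import readout, viewer, order, bot
import cv2,json
for n in("top","side"):
    cv2.imwrite(f"pics/{n}0.png",viewer.capture(n)[:,:,::-1]); print(n,viewer.camera_info(n))
print(readout.get_obs())
E
```

```text
pics
top {'fx': 449.0088747514117, 'fy': 449.0088747514117, 'cx': 283.7551779461987, 'cy': 211.26320655663022, 'origin': array([381.92202261, -10.66272286, 899.43381453]), 'rotation': array([ 0.13850656, -0.00610135, -1.57955001])}
side {'fx': 494.3742233001334, 'fy': 494.3742233001334, 'cx': 277.2936185183072, 'cy': 211.63179187535843, 'origin': array([  98.55682648, -677.99044285,  517.45172158]), 'rotation': array([ 1.07589747,  0.00722012, -0.53639754])}
{'time': 0.1, 'joint_positions': array([ 9.59988130e-01,  3.42654305e-01,  1.52492186e+00, -4.02038549e-05,
        1.27535541e+00, -1.46000093e-01]), 'dq': array([ 2.12633955e-05, -3.11460146e-03, -3.30180849e-03,  6.07541177e-04,
        9.13263436e-04, -3.88190413e-04]), 'tau': array([ 1.34099646e-03, -4.32004201e+01, -2.44696158e+01,  7.18691759e-02,
        5.26249164e-02, -2.49855373e-05]), 'tool_pos': array([235.16766561, 469.08825896, 291.6136017 ]), 'tcp_rot': array([-3.14026239e+00, -1.56751240e-04,  2.67679618e+00]), 'contact_force': array([ 0.79400924, -0.41034437, -0.49085272]), 'moment': array([ 0.00502249, -0.01072493, -0.01253342]), 'finger_force': 0.0, 'grip_width': 91.73941892751981}
```

View pics/top0.png

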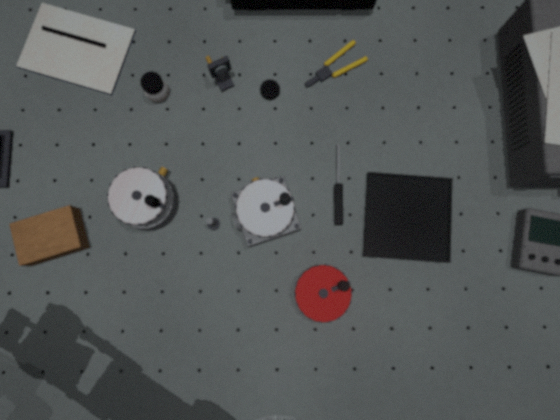

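View pics/side0.png

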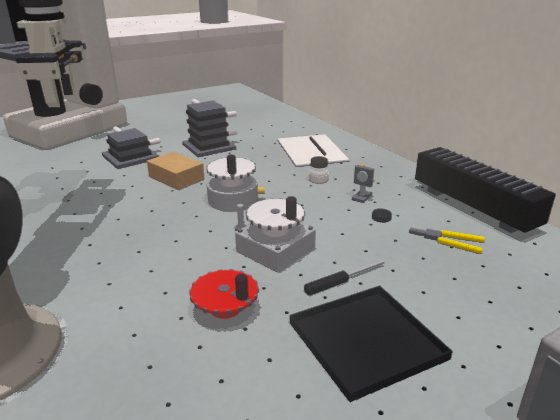

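The top picture shows these candidates:
- White cap on the square body: disc at about (265,208), handle at (285,199).
- White cap on the round body: disc at about (138,195), handle at (152,201). This one stays closed.
- Red cap lookalike at (323,293), which is not meant.
- Black tray at (408,217).

I choose the white cap at (265,208), because its body is square.

```bash
cat > h.py <<'E'
import numpy as np, cv2
from scipy.spatial.transform import Rotation as R
from plant import readout, viewer, bot
def ray(n,u,v,z):
    c=viewer.camera_info(n); M=R.from_euler('xyz',c['rotation']).as_matrix()
    d=M@np.array([(u-c['cx'])/c['fx'],-(v-c['cy'])/c['fy'],-1.]); o=np.array(c['origin'])
    return o+d*(z-o[2])/d[2]
def proj(n,p):
    c=viewer.camera_info(n); M=R.from_euler('xyz',c['rotation']).as_matrix()
    q=M.T@(np.array(p,float)-c['origin']); return c['cx']+c['fx']*q[0]/-q[2], c['cy']-c['fy']*q[1]/-q[2]
def blob(m,u,v,r):
    "largest blob of mask m within r px of (u,v)"
    w=np.zeros_like(m); w[v-r:v+r,u-r:u+r]=m[v-r:v+r,u-r:u+r]
    cs,_=cv2.findContours(w,cv2.RETR_EXTERNAL,cv2.CHAIN_APPROX_NONE); return max(cs,key=cv2.contourArea)
E
python3 - <<'E'
from h import *
im=viewer.capture("top"); g=im.max(2)
for nm,u,v in(("sq",265,208),("rd",138,195)):
    c=cv2.convexHull(blob((im.min(2)>165).astype('u1'),u,v,36)); e=cv2.fitEllipse(c)
    print(nm,e,ray("top",*e[0],85))
c=blob((g<40).astype('u1'),408,217,60); r=cv2.minAreaRect(c); print("tray",r,ray("top",*r[0],10))
print([ray("top",*p,14)[:2].round() for p in cv2.boxPoints(r)])
for nm,u,v in(("sqh",285,199),("rdh",152,201)):
    c=blob((g<75).astype('u1'),u,v,13); r=cv2.minAreaRect(c); print(nm,r)
    x,y,_=ray("top",*r[0],108); print(x,y)
cv2.imwrite("pics/crop.png",cv2.resize(im[150:260,90:320,::-1],None,fx=3.4,fy=3.4,interpolation=cv2.INTER_CUBIC))
s=viewer.capture("side")
for z in (125,85): print(z,ray("side",291,199 if z==125 else 217,z))
E
```

```text
Traceback (most recent call last):
  File "h.py", line 14, in blob
    cs,_=cv2.findContours(w,cv2.RETR_EXTERNAL,cv2.CHAIN_APPROX_NONE); return max(cs,key=cv2.contourArea)
                                                                             ~~~^^^^^^^^^^^^^^^^^^^^^^^^
ValueError: max() iterable argument is empty
```

Run:
```python
from h import *
im=viewer.capture("top"); g=im.max(2)
t=int(.78*np.median(im.min(2)[215:228,258:275])); print("bg",np.median(im.min(2)),"disc thr",t, "tray",np.median(g[200:230,390:430]))
for nm,u,v in(("sq",265,208),("rd",138,195)):
    c=cv2.convexHull(blob((im.min(2)>t).astype('u1'),u,v,36)); e=cv2.fitEllipse(c)
    print(nm,e,ray("top",*e[0],85))
c=blob((g<50).astype('u1'),408,217,60); r=cv2.minAreaRect(c); print("tray",r,ray("top",*r[0],10))
print([ray("top",*p,14)[:2].round() for p in cv2.boxPoints(r)])
for nm,u,v in(("sqh",285,199),("rdh",152,201)):
    c=blob((g<75).astype('u1'),u,v,13); r=cv2.minAreaRect(c); print(nm,r)
    x,y,_=ray("top",*r[0],108); print(x,y)
cv2.imwrite("pics/crop.png",cv2.resize(im[150:260,90:320,::-1],None,fx=3.4,fy=3.4,interpolation=cv2.INTER_CUBIC))
for z in (125,85): print(z,ray("side",291,199 if z==125 else 217,z))
```

```text
bg 87.0 disc thr 119 tray 27.0
sq ((264.6800231933594, 207.1326446533203), (56.41609191894531, 57.32917404174805), 65.7696762084961) [503.32947607  18.27740616  85.        ]
rd ((136.3126220703125, 195.18492126464844), (55.23109817504883, 58.118988037109375), 54.989768981933594) [527.36631512 253.94346969  85.        ]
tray ((408.0310363769531, 216.97239685058594), (86.96731567382812, 84.6184310913086), 3.3664605617523193) [ 492.36606969 -265.61480685   10.        ]
[array([ 414., -170.]), array([ 584., -186.]), array([ 572., -361.]), array([ 403., -341.])]
sqh ((283.2500305175781, 200.25001525878906), (10.60660171508789, 15.55634880065918), 45.0)
512.0665841915569 -15.728915265439968
rdh ((155.79600524902344, 203.62802124023438), (24.15979766845703, 10.625250816345215), 34.69515609741211)
507.73130622042527 211.28896374665348
125 [512.08101891 -23.95116627 125.        ]
85 [516.04424233 -18.08791791  85.        ]
```

View pics/crop.png

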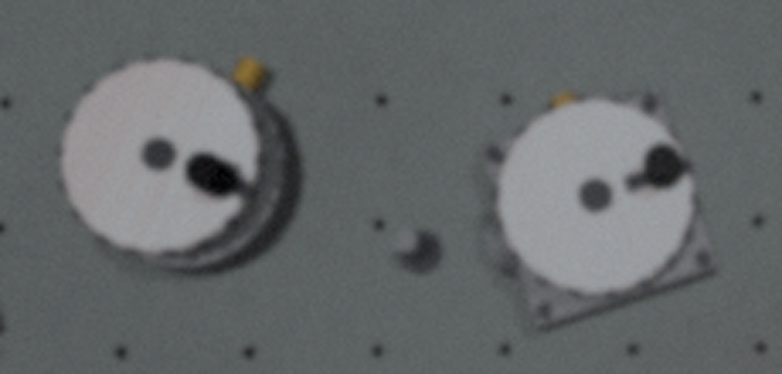

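The crop confirms it: the right-hand cap sits on the square body, with its handle at about (285,198.5) in the full picture. A thin post stands near it at about (210,221), so I'll measure its height, refine the handle position, and start moving.

```bash
python3 - <<'E'
from h import *
print("handle",ray("top",284.7,198.5,122)," hub",ray("top",265,207.4,86))
print("post base side",ray("side",241,229,0),"post top from top view",[ray("top",209,221,z)[:2].round() for z in(0,30,60,90)],[ray("side",240,207,z)[:2].round() for z in(0,30,60,90)])
print("proj handle in side",proj("side",(514,-18,125)),proj("side",(503.3,18.3,85)))
E
python3 -m creep '0.017 -0.03 0 0 0 -0.116 100; 0.017 -0.03 0 0 0 -0.116 100; 0.017 -0.03 0 0 0 -0.116 100; 0.017 -0.03 0 0 0 -0.116 100; 0.017 -0.03 0 0 0 -0.116 100; 0.017 -0.03 0 0 0 -0.116 100; 0.017 -0.03 0 0 0 -0.116 100; 0.017 -0.03 0 0 0 0 100'
```

```text
handle [512.85652483 -18.21099026 122.        ]  hub [502.68093944  17.65761806  86.        ]
post base side [482.52065979 122.24114664   0.        ] post top from top view [array([489., 134.]), array([485., 129.]), array([482., 124.]), array([478., 119.])] [array([525., 211.]), array([500., 159.]), array([476., 108.]), array([451.,  56.])]
proj handle in side (np.float64(290.12692180877275), np.float64(197.44203407119429)) (np.float64(274.6909089106019), np.float64(210.61201367544118))
time: 0.87
tool_pos: [371.7, 227.8, 292.3]
tcp_rot: [3.141, -0.0, 1.859]
contact_force: [1.6, 0.6, 1.0]
grip_width: 91.9
finger_force: 0.0
```

```bash
python3 -m creep '0.0177 -0.0307 -0.007 0 0 0 100; 0.0177 -0.0307 -0.007 0 0 0 100; 0.0177 -0.0307 -0.007 0 0 0 100; 0.0177 -0.0307 -0.007 0 0 0 100; 0.0177 -0.0307 -0.007 0 0 0 100; 0.0177 -0.0307 -0.007 0 0 0 100; 0.0177 -0.0307 -0.007 0 0 0 100; 0.0177 -0.0307 -0.007 0 0 0 100'
python3 -m creep '0 0 0 0 0 0 100; 0 0 0 0 0 0 100'
python3 - <<'E'
from h import *
cv2.imwrite("pics/s1.png",viewer.capture("side")[100:320,150:430,::-1].repeat(2,0).repeat(2,1))
print(readout.get_obs()['tool_pos'])
E
```

```text
time: 1.53
tool_pos: [513.4, -18.0, 235.8]
tcp_rot: [3.142, -0.0, 1.865]
contact_force: [0.7, 0.6, 0.6]
grip_width: 91.9
finger_force: 0.0
time: 1.7
tool_pos: [513.1, -17.7, 235.3]
tcp_rot: [-3.14, -0.001, 1.862]
contact_force: [0.3, 0.8, 0.8]
grip_width: 91.6
finger_force: 0.0
[512.6207837  -16.53643902 235.72962687]
```

View pics/s1.png

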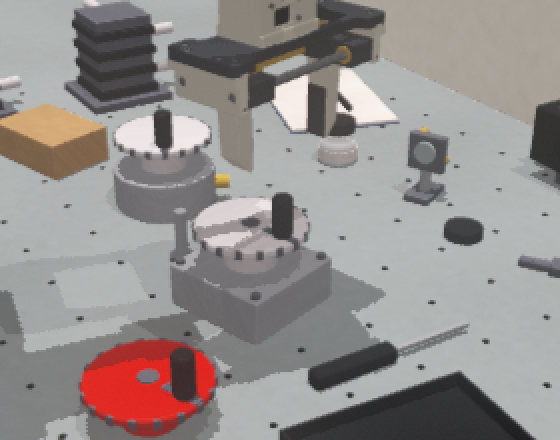

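The side view shows the gripper over the target handle, which is at crop (283,215). The fingers are on either side of it and the post is clear. I'll descend and grip.

```bash
python3 -m creep '0 0 -0.026 0 0 0 100; 0 0 -0.026 0 0 0 100; 0 0 -0.02 0 0 0 100; 0 0 -0.008 0 0 0 100; 0 0 0 0 0 0 0; 0 0 0 0 0 0 0; 0 0 0 0 0 0 0; 0 0 0 0 0 0 0'
python3 -m creep '0 0 0 0 0 0 0; 0 0 0 0 0 0 0; 0 0 0 0 0 0 0; 0 0 0 0 0 0 0'
```

```text
time: 2.42
tool_pos: [513.6, -16.1, 157.7]
tcp_rot: [3.139, 0.001, 1.865]
contact_force: [-0.5, 0.9, -0.3]
grip_width: 69.4
finger_force: 0.0
time: 2.75
tool_pos: [513.0, -16.3, 156.5]
tcp_rot: [3.141, 0.0, 1.865]
contact_force: [0.9, -0.6, 0.2]
grip_width: 43.4
finger_force: 0.0
```

```bash
python3 -m creep '0 0 0 0 0 0 0; 0 0 0 0 0 0 0; 0 0 0 0 0 0 0; 0 0 0 0 0 0 0; 0 0 0 0 0 0 0; 0 0 0 0 0 0 0'
python3 - <<'E'
import numpy as np
# offsets relative to start, 15deg per row, radius 38, start angle -74.5
a=np.radians(-74.5+15*np.arange(25)); p=38*np.c_[np.cos(a),np.sin(a)]
print(np.round(np.diff(p,axis=0)/1000,4).tolist())
E
```

```text
time: 3.25
tool_pos: [513.1, -16.3, 156.3]
tcp_rot: [3.141, 0.0, 1.865]
contact_force: [1.3, 0.0, -0.6]
grip_width: 19.5
finger_force: 30.0
[[0.0091, 0.0039], [0.0078, 0.0061], [0.006, 0.0079], [0.0037, 0.0092], [0.0012, 0.0098], [-0.0014, 0.0098], [-0.0039, 0.0091], [-0.0061, 0.0078], [-0.0079, 0.006], [-0.0092, 0.0037], [-0.0098, 0.0012], [-0.0098, -0.0014], [-0.0091, -0.0039], [-0.0078, -0.0061], [-0.006, -0.0079], [-0.0037, -0.0092], [-0.0012, -0.0098], [0.0014, -0.0098], [0.0039, -0.0091], [0.0061, -0.0078], [0.0079, -0.006], [0.0092, -0.0037], [0.0098, -0.0012], [0.0098, 0.0014]]
```

```bash
python3 -m creep '0.0091 0.0039 0.0003 0 0 0 0; 0.0078 0.0061 0.0003 0 0 0 0; 0.006 0.0079 0.0003 0 0 0 0; 0.0037 0.0092 0.0003 0 0 0 0; 0.0012 0.0098 0.0004 0 0 0 0; -0.0014 0.0098 0.0003 0 0 0 0; -0.0039 0.0091 0.0004 0 0 0 0; -0.0061 0.0078 0.0004 0 0 0 0'
```

```text
time: 3.92
tool_pos: [529.0, 48.7, 158.9]
tcp_rot: [3.141, -0.0, 1.866]
contact_force: [0.9, -1.6, -2.5]
grip_width: 19.3
finger_force: 30.0
```

```bash
python3 -m creep '-0.0079 0.006 0.0003 0 0 0 0; -0.0092 0.0037 0.0003 0 0 0 0; -0.0098 0.0012 0.0004 0 0 0 0; -0.0098 -0.0014 0.0003 0 0 0 0; -0.0091 -0.0039 0.0003 0 0 0 0; -0.0078 -0.0061 0.0004 0 0 0 0; -0.006 -0.0079 0.0003 0 0 0 0; -0.0037 -0.0092 0.0004 0 0 0 0'
python3 -m creep '-0.0012 -0.0098 0.0003 0 0 0 0; 0.0014 -0.0098 0.0003 0 0 0 0; 0.0039 -0.0091 0.0004 0 0 0 0; 0.0061 -0.0078 0.0003 0 0 0 0; 0.0079 -0.006 0.0003 0 0 0 0; 0.0092 -0.0037 0.0004 0 0 0 0; 0.0098 -0.0012 0.0003 0 0 0 0; 0.0098 0.0014 0.0004 0 0 0 0'
```

```text
time: 4.58
tool_pos: [464.8, 29.4, 161.8]
tcp_rot: [-3.141, -0.0, 1.865]
contact_force: [0.8, 0.2, -2.9]
grip_width: 19.4
finger_force: 30.0
time: 5.25
tool_pos: [514.2, -17.4, 164.1]
tcp_rot: [-3.141, 0.0, 1.864]
contact_force: [-1.0, -0.2, -2.7]
grip_width: 19.5
finger_force: 30.0
```

Run:
```python
from h import *
cv2.imwrite("pics/s2.png",viewer.capture("side")[100:320,150:430,::-1].repeat(2,0).repeat(2,1))
```

```text
(no output)
```

View pics/s2.png

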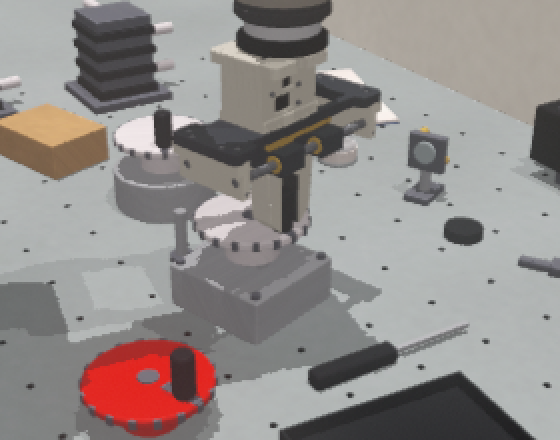

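The crop shows the cap level and about 8 mm higher, with the handle still held at (290,200). I'll wind the second turn and then a third of a turn more.

```bash
python3 -m creep '0.0091 0.0039 0.0003 0 0 0 0; 0.0078 0.0061 0.0003 0 0 0 0; 0.006 0.0079 0.0003 0 0 0 0; 0.0037 0.0092 0.0003 0 0 0 0; 0.0012 0.0098 0.0004 0 0 0 0; -0.0014 0.0098 0.0003 0 0 0 0; -0.0039 0.0091 0.0004 0 0 0 0; -0.0061 0.0078 0.0004 0 0 0 0'
python3 -m creep '-0.0079 0.006 0.0003 0 0 0 0; -0.0092 0.0037 0.0003 0 0 0 0; -0.0098 0.0012 0.0004 0 0 0 0; -0.0098 -0.0014 0.0003 0 0 0 0; -0.0091 -0.0039 0.0003 0 0 0 0; -0.0078 -0.0061 0.0004 0 0 0 0; -0.006 -0.0079 0.0003 0 0 0 0; -0.0037 -0.0092 0.0004 0 0 0 0'
python3 -m creep '-0.0012 -0.0098 0.0003 0 0 0 0; 0.0014 -0.0098 0.0003 0 0 0 0; 0.0039 -0.0091 0.0004 0 0 0 0; 0.0061 -0.0078 0.0003 0 0 0 0; 0.0079 -0.006 0.0003 0 0 0 0; 0.0092 -0.0037 0.0004 0 0 0 0; 0.0098 -0.0012 0.0003 0 0 0 0; 0.0098 0.0014 0.0004 0 0 0 0'
python3 -m creep '0.0091 0.0039 0.0003 0 0 0 0; 0.0078 0.0061 0.0003 0 0 0 0; 0.006 0.0079 0.0003 0 0 0 0; 0.0037 0.0092 0.0003 0 0 0 0; 0.0012 0.0098 0.0003 0 0 0 0; -0.0014 0.0098 0.0003 0 0 0 0; -0.0039 0.0091 0.0003 0 0 0 0; -0.0061 0.0078 0 0 0 0 0'
```

```text
time: 5.97
tool_pos: [529.0, 48.7, 167.1]
tcp_rot: [3.141, 0.0, 1.866]
contact_force: [0.6, -0.8, -2.9]
grip_width: 19.2
finger_force: 30.0
time: 6.63
tool_pos: [464.8, 29.4, 169.9]
tcp_rot: [-3.141, -0.0, 1.865]
contact_force: [1.1, 1.3, -2.7]
grip_width: 19.7
finger_force: 30.0
time: 7.3
tool_pos: [514.1, -17.4, 172.2]
tcp_rot: [-3.141, 0.0, 1.864]
contact_force: [-0.8, -0.1, -2.7]
grip_width: 19.2
finger_force: 30.0
time: 7.97
tool_pos: [529.0, 48.6, 174.7]
tcp_rot: [3.141, 0.0, 1.866]
contact_force: [-1.0, -1.5, -1.8]
grip_width: 19.5
finger_force: 30.0
```

```bash
python3 -m creep '0 0 0.003 0 0 0 0; 0 0 0.003 0 0 0 0; 0 0 0.003 0 0 0 0; 0 0 0.003 0 0 0 0; 0 0 0.005 0 0 0 0; 0 0 0.005 0 0 0 0; 0 0 0.005 0 0 0 0; 0 0 0 0 0 0 0'
python3 -m creep '0 0 0.008 0 0 0 0; 0 0 0.008 0 0 0 0; 0 0 0.008 0 0 0 0; 0 0 0.005 0 0 0 0; 0 0 0 0 0 0 0; 0 0 0 0 0 0 0'
python3 - <<'E'
from h import *
cv2.imwrite("pics/s3.png",viewer.capture("side")[60:280,150:430,::-1].repeat(2,0).repeat(2,1))
E
```

```text
time: 8.63
tool_pos: [529.9, 47.1, 202.9]
tcp_rot: [3.139, 0.001, 1.865]
contact_force: [0.2, 0.3, -1.9]
grip_width: 19.6
finger_force: 30.0
time: 9.13
tool_pos: [529.4, 47.3, 230.9]
tcp_rot: [3.141, 0.0, 1.865]
contact_force: [0.0, -0.3, -3.6]
grip_width: 19.2
finger_force: 30.0
```

View pics/s3.png

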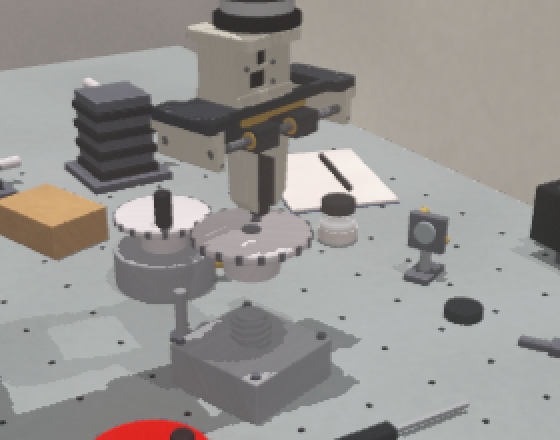

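The cap is clear of the neck and level, with its disc at crop (252,243) and the bare thread at (250,325). I'll carry it to the tray.

```bash
python3 -m creep '-0.001 -0.01 0 0 0 0 0; -0.001 -0.02 0 0 0 0 0; -0.001 -0.03 0 0 0 0 0; -0.001 -0.035 0 0 0 0 0; -0.001 -0.035 0 0 0 0 0; -0.001 -0.035 0 0 0 0 0; -0.001 -0.035 0 0 0 0 0; -0.001 -0.03 0 0 0 0 0'
python3 -m creep '-0.001 -0.026 0 0 0 0 0; -0.001 -0.018 0 0 0 0 0; 0 -0.009 0 0 0 0 0; 0 0 -0.008 0 0 0 0; 0 0 -0.015 0 0 0 0; 0 0 -0.015 0 0 0 0; 0 0 -0.012 0 0 0 0; 0 0 0 0 0 0 0'
python3 - <<'E'
from h import *
s=viewer.capture("side")[150:410,250:520,::-1].repeat(2,0).repeat(2,1); t=viewer.capture("top")[110:370,320:450,::-1].repeat(2,0).repeat(2,1)
cv2.imwrite("pics/s4.png",np.hstack([s,t])); 
print("tray corners top px",[np.round(proj("top",(493+a,-265+b,16))) for a in(-85,85) for b in(-85,85)])
E
```

```text
time: 9.85
tool_pos: [520.4, -185.5, 230.1]
tcp_rot: [-3.141, -0.0, 1.864]
contact_force: [0.3, -1.5, -2.8]
grip_width: 19.5
finger_force: 30.0
time: 10.52
tool_pos: [517.9, -233.5, 177.3]
tcp_rot: [-3.138, -0.005, 1.866]
contact_force: [-0.0, 0.7, -2.8]
grip_width: 19.5
finger_force: 30.0
tray corners top px [array([454., 259.]), array([367., 260.]), array([449., 174.]), array([364., 175.])]
```

View pics/s4.png

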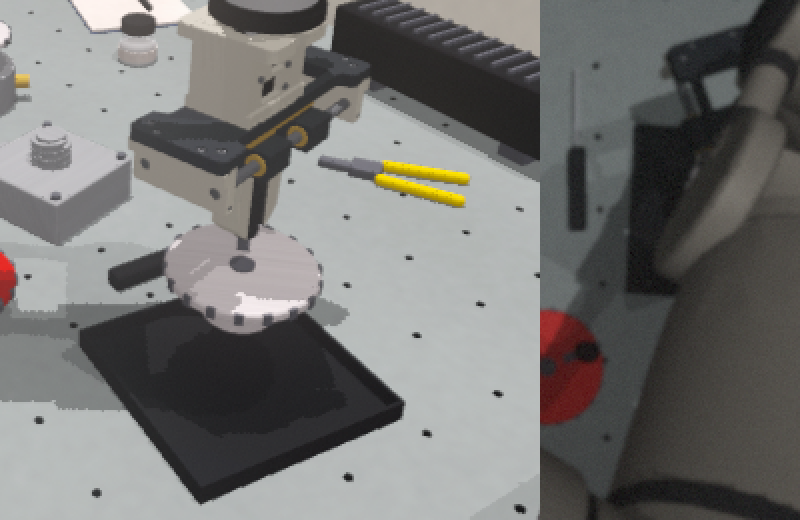

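The cap is level and held, with its hub at full-picture pixel (371.5,281.5), and the tray is below it. Next I'll check its horizontal position.

```bash
python3 - <<'E'
from h import *
print("hub",ray("side",371.5,281.5,106)); print([ray("side",u,v,16)[:2].round() for u,v in((350.5,394),(290,316),(451.5,350))])
E
python3 -m creep '0 0 -0.012 0 0 0 0; 0 0 -0.012 0 0 0 0; 0 0 -0.01 0 0 0 0; 0 0 -0.008 0 0 0 0; 0 0 -0.005 0 0 0 0; 0 0 -0.003 0 0 0 0; 0 0 0 0 0 0 0; 0 0 0 0 0 0 0'
```

```text
hub [ 492.76192566 -264.56149699  106.        ]
[array([ 401., -344.]), array([ 415., -178.]), array([ 570., -356.])]
time: 11.28
tool_pos: [519.5, -235.8, 130.8]
tcp_rot: [3.141, 0.0, 1.865]
contact_force: [-0.1, -0.1, -1.8]
grip_width: 19.4
finger_force: 30.0
```

```bash
python3 -m creep '0 0 -0.004 0 0 0 0; 0 0 -0.004 0 0 0 0; 0 0 -0.003 0 0 0 0; 0 0 -0.002 0 0 0 0; 0 0 -0.001 0 0 0 0; 0 0 0 0 0 0 0'
python3 -m creep '0 0 -0.001 0 0 0 0; 0 0 0 0 0 0 0; 0 0 0 0 0 0 0'
python3 -m creep '0 0 -0.001 0 0 0 0; 0 0 0 0 0 0 0; 0 0 0 0 0 0 0'
```

```text
time: 11.78
tool_pos: [519.2, -235.6, 116.2]
tcp_rot: [-3.141, -0.0, 1.865]
contact_force: [-0.3, -0.5, -2.8]
grip_width: 19.3
finger_force: 30.0
time: 12.03
tool_pos: [519.3, -235.7, 115.6]
tcp_rot: [3.141, 0.0, 1.865]
contact_force: [-0.8, 0.3, -3.5]
grip_width: 19.2
finger_force: 30.0
time: 12.28
tool_pos: [519.4, -235.7, 114.6]
tcp_rot: [3.141, 0.0, 1.865]
contact_force: [0.0, -0.3, -2.8]
grip_width: 19.4
finger_force: 30.0
```

```bash
python3 -m creep '0 0 -0.001 0 0 0 0; 0 0 0 0 0 0 0; 0 0 0 0 0 0 0'
python3 -m creep '0 0 -0.001 0 0 0 0; 0 0 0 0 0 0 0; 0 0 0 0 0 0 0'
```

```text
time: 12.53
tool_pos: [519.5, -235.7, 114.2]
tcp_rot: [3.141, 0.001, 1.865]
contact_force: [-1.0, 1.2, 4.7]
grip_width: 19.6
finger_force: 30.0
time: 12.78
tool_pos: [519.7, -235.8, 114.0]
tcp_rot: [3.14, 0.001, 1.865]
contact_force: [-2.0, 1.7, 9.9]
grip_width: 19.3
finger_force: 30.0
```

```bash
python3 -m creep '0 0 0.0015 0 0 0 0; 0 0 0 0 0 0 60; 0 0 0 0 0 0 60; 0 0 0 0 0 0 60; 0 0 0 0 0 0 60; 0 0 0 0 0 0 60; 0 0 0 0 0 0 60; 0 0 0 0 0 0 60'
python3 -m creep '0 0 0.005 0 0 0 60; 0 0 0.01 0 0 0 60; 0 0 0.02 0 0 0 60; 0 0 0.03 0 0 0 60; 0 0 0.03 0 0 0 60; 0 0 0.03 0 0 0 60; 0 0 0.02 0 0 0 60; 0 0 0 0 0 0 60'
python3 - <<'E'
from h import *
cv2.imwrite("pics/s5.png",viewer.capture("side")[150:410,250:520,::-1].repeat(2,0).repeat(2,1))
E
```

```text
time: 13.45
tool_pos: [519.3, -235.7, 113.9]
tcp_rot: [3.142, -0.0, 1.865]
contact_force: [-0.1, 0.4, -1.0]
grip_width: 54.7
finger_force: 0.0
time: 14.12
tool_pos: [520.8, -236.5, 265.2]
tcp_rot: [3.135, 0.008, 1.865]
contact_force: [0.4, -0.4, 0.2]
grip_width: 54.5
finger_force: 0.0
```

View pics/s5.png

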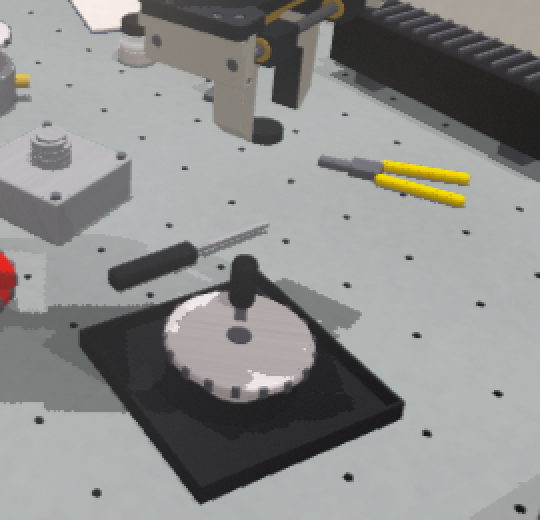

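The cap stands upright in the middle of the tray, with its hub at crop (240,335) and its handle up. The gripper is clear of it.

```bash
python3 -m creep '0 0 0 0 0 0 60; 0 0 0 0 0 0 60; 0 0 0 0 0 0 60; 0 0 0 0 0 0 60' | head -1; python3 -c "
from plant import order; print(order.close_job())"
```

```text
time: 14.5
the job is handed in; nothing more can be done
None
```

I opened the square cell and set its cap upright and released near the middle of the tray; the round cell was never touched, and I handed the job in at about 14.5 s (no verdict came back).

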